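Close two cold packs up face to face on a dessert tray's lid

TASK

The desserts in the lidded steel tray must stay cold until they are served, and one cold pack already lies on its lid. Take the second cold pack from the table, lay it flat on the lid a little apart from the first, on whichever side has more room, then slide it along the lid up to the first until their long sides touch along the whole length and their ends are level, so that the two lie wholly on the lid as one slab without a gap. Do not lower it in right against the first pack, leave the first pack about where it lies, and do not disturb the crockery.

Things in the scene. Friction and masses are not known exactly. Their poses are not given: they have to be found in the camera images.
- second_pack_center (a point): the cold pack to be fetched: a flat hard plastic block, pale blue, with low moulded ribs on top and a small filler plug at one end, 168 mm long (its x axis) x 58 mm wide (y) x 28 mm thick (z), about 0.26 kg, lying flat on the table beside the tray. The point is its centre, half-way up (14 mm above its underside). Grip it across its 58 mm width.
- first_pack_center (a point): the cold pack that already lies loose on the lid: identical to the second one (168 mm along x, 58 mm along y, 28 mm thick, about 0.26 kg). The point is its centre, half-way up. It lies within about 6 degrees of parallel to the lid's 231 mm side, and may be anywhere from left to right. Only friction holds it: it slides under a push of a few newtons.
- lid_center (a point): centre of the flat upper face of the steel tray's lid, 48 mm above the table. The face is plain and flat, 231 mm along this point's x axis and 295 mm along its y axis, without a raised rim. The tray is full and does not move.
- fruit_bowl_center (a point): a loose white bowl of fruit on the table beside the second pack, 120 mm in diameter and 40 mm tall; the point is 20 mm above its underside. Leave it alone.
- dessert_plate_center (a point): a loose white dessert plate with two slices of cake on it, 160 mm in diameter, 36 mm tall in all, beyond the tray on the robot's left; the point is 9 mm above its underside. Leave it alone. A black bowl, 124 mm in diameter and 70 mm tall, stands farther out beside it.
There are look-alikes about, which are no part of the job. What is shaped like the part that bears second_pack_center but orange or red is not meant.

How it is judged (in metres and radians):
On the way:
1. the second pack lies flat on the lid, still clearly apart from its final place (the packs' centres more than 68 mm apart) (horizontal distance between second_pack_center and first_pack_center above 0.068 m and z of second_pack_center in the frame of lid_center between 0.011 and 0.017 m and angle between second_pack_center's own z axis and vertical below 0.04 rad and contact force between second_pack and vat above 0.5 N), for 0.2 s.
At the end, for the whole second after the job is handed in: Both packs lie flat, at rest and wholly on the lid, side by side: long sides together (centres at most 60.5 mm apart, that is a gap of at most 2.5 mm), parallel within 1.4 degrees, ends level within 7 mm (horizontal distance between second_pack_center and first_pack_center below 0.0605 m and x of second_pack_center in the frame of first_pack_center between -0.007 and 0.007 m and angle between the x axis of second_pack_center and the x axis of first_pack_center, either way round below 0.025 rad and z of second_pack_center in the frame of lid_center between 0.011 and 0.017 m and z of first_pack_center in the frame of lid_center between 0.011 and 0.017 m and y of second_pack_center in the frame of lid_center between -0.119 and 0.119 m and x of second_pack_center in the frame of lid_center between -0.032 and 0.032 m and linear speed of each of second_pack, first_pack below 0.01 m/s); the robot touches nothing.
It fails at once if the second pack is lowered right against the first or onto it instead of being slid up to it (less than about 5 mm between them while raised 6 to 34 mm off the lid) (horizontal distance between second_pack_center and first_pack_center below 0.063 m and z of second_pack_center in the frame of lid_center between 0.02 and 0.048 m).
It fails at once if the first pack is shoved more than 30 mm from where it lay (distance of first_pack_center from where it was at the start of the episode above 0.03 m).
It fails at once if the fruit bowl is moved more than 20 mm (distance of fruit_bowl_center from where it was at the start of the episode above 0.02 m).
It fails at once if the dessert plate is moved more than 20 mm (distance of dessert_plate_center from where it was at the start of the episode above 0.02 m).
It also fails if it takes over 48 s, if anything falls off the work surface, if the arm or the gripper's body presses on something with over 40 N, if the wrist force passes 120 N, or if a joint passes its speed limit or range.

ROBOT

A 7-joint arm with a two-finger parallel gripper is mounted at the origin on the work surface. World frame = base frame: x ahead of the robot, y to its left, z up, the work surface at z = 0. Lengths are in m, angles in degrees, forces in N, time in s.
With the tool pointing down it reaches from about 0.425 to 0.875 m from the base axis. Payload 4.7 kg.
Tool frame: the origin (TCP) lies between the finger pads; the fingertips stand 8 mm ahead of it and the grasp point (between the pads) lies 11 mm behind it; x points along the fingers, z is the direction in which the jaws open and shut, and the axes are right-handed (so a half turn about x gives the same grasp; the last joint's range is limited). The gripper opens to 87 mm and grips with 3 to 60 N. Pads are 19 mm wide; open, the fingers measure 117 mm over their backs; the gripper's body (75 mm by 190 mm) begins 51 mm behind the grasp point.
Start: joints at [77.069, 18.392, -4.016, 83.108, 1.295, 78.541, -3.26], TCP at [0.154, -0.631, 0.231] pointing down, gripper open.
Joint ranges: [-163.93, 163.93], [-17.29, 119.83], [-79.2, 71.16], [3.27, 140.29], [-89.18, 269.18], [5.43, 117.66], [-154.24, 154.24]. Speed limits (degrees/s): [147.25, 147.25, 180, 180, 180, 180, 180].

INTERFACE

Orientations are given as [roll, pitch, yaw] about the fixed x, y, z axes, in that order (R = Rz(yaw) Ry(pitch) Rx(roll)).
In Python, from cell import telemetry, vision, sign_off gives the robot as it stands. The module is installed in compiled form; this text tells all that it offers.
- The arm moves only by the tool drive_tool, never from a script. Its arguments are lists of equal length, an entry for each row: "offset": the shift along the tool's x, y, z in m, a list of three; "angular": the turn, a rotation vector about the tool's x, y, z in rad, a list of three. A call has 1 to 10 rows; each row is the pose to reach, as a shift and turn from the pose measured when the call began, along the tool's axes at that moment; what a row does not reach only later rows make up. A row lasts 1/8 s, in which the tool goes at most 62.5 mm and 10.7 degrees, less where a joint would pass 70% of its speed; a pose out of reach is approached as far as the arm can. A call with a gripper value outside its range is refused whole. "fingers" is the closure, from -1 (fully open) to 1 (shut), set as the call begins (left out, the last holds). The fingers move at their own pace and stop on an object; "squeeze" is the grip in N (left out, the last holds). Time passes only in rows, so rows that repeat a pose let the fingers close. It gives the time, the measured TCP pose, the force and the opening at its end, in the units of the state.
- telemetry.get_obs(): the state, without advancing time (a new reading comes with each control period).
- vision.read_camera(name): name is "scene" or "top" or "wrist"; returns a dict with "pixels" (480x640x3 uint8, red, green, blue), "intrinsics" (3x3 intrinsics, pixels), "world_from_camera" (4x4, takes a point from camera to world coordinates); the wrist camera has in their place "T_tool_cam" (4x4, takes a point from camera to tool coordinates, whose origin is the TCP and whose axes are the tool frame's). Camera axes: x right, y up, looking along -z (the intrinsics and any distortion apply to the point x, -y, -z); pixel columns grow to the right and rows downward; lengths in m; the calibration is good to about 2 mm. A picture is of the moment at which its call begins: read the wrist's pose just before it. There is no depth.
- sign_off(): hands the job in, once; it reports no verdict.
The state is a dict: "time_s": time; "qpos": joint angles; "joint_velocities": joint speeds; "effort": joint torques, N m; "tool_pos": TCP position; "tool_rot": TCP orientation; "force": force on the tool from outside, world axes, zero at the start; "wrist_torque": the same for the moment, N m; "grip_width": finger opening in m.
Only numpy, scipy, OpenCV 4.12 (cv2) and the standard library are available. Lean on these libraries where they do the work, as an engineer would, in place of code of your own. Each camera call takes 0.05 s, during which the arm holds its last target.

## Working session

There is one attempt and no reset: what is moved stays moved. The work goes in short steps, Python scripts to look and compute and a tool call to move; the robot and the scene stay as the last step left them, time stands still between calls to the robot, and variables do not carry over. Pictures are saved under pics/ and viewed, and the job is handed in when it is done.

Besides the shell and the picture viewer there is one more tool, called after "Emit:" by a JSON object that holds its "fn" and its "kwargs". drive_tool: Moves the arm, as the interface text tells. Its arguments: {"type":"object","properties":{"offset":{"type":"array"},"angular":{"type":"array"},"fingers":{"type":"number"},"squeeze":{"type":"number"}},"required":["offset","angular"]}

```bash
mkdir -p pics
python3 - <<'E'
from cell import telemetry, vision
import cv2,numpy as np,pickle
o=telemetry.get_obs();print(o)
for n in["scene","top","wrist"]:
    d=vision.read_camera(n);pickle.dump(d,open(f'{n}0.pkl','wb'))
    cv2.imwrite(f'pics/{n}0.png',d["pixels"][:,:,::-1])
    print(n,{k:np.round(v,4).tolist() if not np.isscalar(v) else v for k,v in d.items() if k!='pixels'})
E
```

```text
{'time_s': 0.0, 'qpos': array([77.06929352, 18.43798543, -4.01510525, 83.17525285,  1.29427842,
       78.53995295, -3.25974611]), 'joint_velocities': array([ 0.03347977, -0.05179137, -0.05438453,  0.05319801,  0.01710781,
        0.00317737,  0.0205664 ]), 'effort': array([-3.70197777e-04, -4.91286314e+01, -4.03940734e-01, -3.12528026e+01,
       -6.39710063e-02,  4.37123794e-02,  1.90477235e-04]), 'tool_pos': array([ 0.15419361, -0.63089377,  0.22947053]), 'tool_rot': array([-177.25488454,   89.89188525,  106.48528466]), 'force': array([-0.1115718 , -0.60752644,  0.26772361]), 'wrist_torque': array([-0.0005518 ,  0.04095158,  0.01954684]), 'grip_width': 0.0872883064139904}
scene {'intrinsics': [[433.2449, 0.0, 317.0777], [0.0, 433.2449, 241.6204], [0.0, 0.0, 1.0]], 'world_from_camera': [[-0.4543, -0.7121, 0.5353, 1.0087], [0.8908, -0.3583, 0.2794, 0.3109], [-0.0072, 0.6038, 0.7971, 0.9157], [0.0, 0.0, 0.0, 1.0]]}
top {'intrinsics': [[588.1824, 0.0, 317.8295], [0.0, 588.1824, 243.4772], [0.0, 0.0, 1.0]], 'world_from_camera': [[-0.0246, 0.99, -0.139, 0.2462], [-0.9996, -0.0258, -0.0073, -0.0004], [-0.0109, 0.1387, 0.9903, 1.5125], [0.0, 0.0, 0.0, 1.0]]}
wrist {'intrinsics': [[420.7417, 0.0, 317.9194], [0.0, 420.7417, 238.2649], [0.0, 0.0, 1.0]], 'T_tool_cam': [[0.0014, 0.2904, -0.9569, -0.1551], [0.0009, 0.9569, 0.2904, 0.0806], [1.0, -0.0013, 0.0011, -0.0003], [0.0, 0.0, 0.0, 1.0]]}
```

View pics/top0.png

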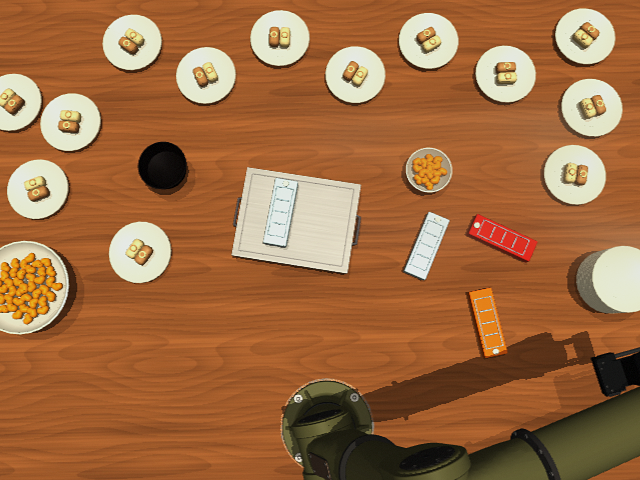

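View pics/scene0.png

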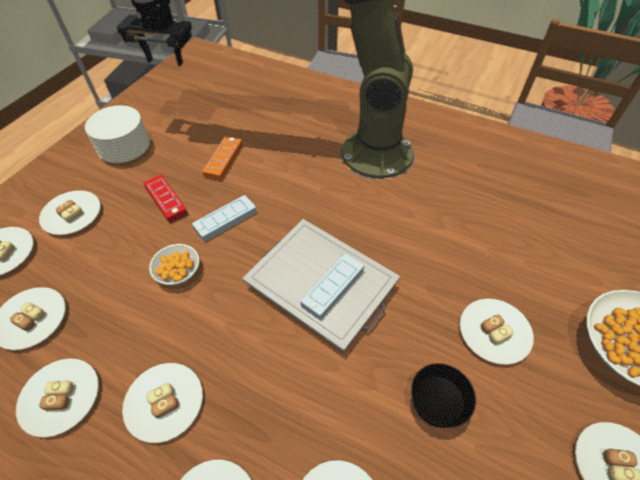

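Top view: the second pack is the pale blue block at (427,246), beside the fruit bowl (429,170). The first pack is at (280,213) on the lid. The look-alikes are red (502,237) and orange (487,323), both excluded by colour. The lid has more room on the first pack's right (robot -y).

```bash
cat > h.py <<'E'
import cv2,numpy as np,pickle
from scipy.spatial.transform import Rotation as R
def Tw(d,o=None):
    if 'world_from_camera' in d: return d['world_from_camera']
    T=np.eye(4);T[:3,:3]=R.from_euler('xyz',o['tool_rot'],degrees=True).as_matrix();T[:3,3]=o['tool_pos'];return T@d['T_tool_cam']
def ray(d,px,z,o=None):
    T=Tw(d,o);K=d['intrinsics'];px=np.atleast_2d(px).astype(float)
    v=np.c_[(px[:,0]-K[0,2])/K[0,0],-(px[:,1]-K[1,2])/K[1,1],-np.ones(len(px))]@T[:3,:3].T
    return T[:3,3]+v*((z-T[2,3])/v[:,2])[:,None]
def proj(d,P,o=None):
    T=Tw(d,o);K=d['intrinsics'];c=(np.atleast_2d(P)-T[:3,3])@T[:3,:3]
    return np.c_[K[0,0]*c[:,0]/-c[:,2]+K[0,2],-K[1,1]*c[:,1]/-c[:,2]+K[1,2]]
E
python3 - <<'E'
from h import *
d=pickle.load(open('top0.pkl','rb'));s=pickle.load(open('scene0.pkl','rb'))
a=cv2.resize(d['pixels'][150:300,220:460],None,fx=3.2,fy=3.2,interpolation=cv2.INTER_CUBIC)
cv2.imwrite('pics/crop_top.png',a[:,:,::-1])
for x,y in[(427,246),(280,213),(335,225),(420,270),(570,200),(300,180)]: print((x,y),d['pixels'][y,x],cv2.cvtColor(d['pixels'][y:y+1,x:x+1],cv2.COLOR_RGB2HSV)[0,0])
b=cv2.resize(s['pixels'][180:350,180:410],None,fx=3.2,fy=3.2,interpolation=cv2.INTER_CUBIC)
cv2.imwrite('pics/crop_scene.png',b[:,:,::-1])
E
```

```text
(427, 246) [224 232 229] [ 79   9 232]
(280, 213) [229 235 231] [ 70   7 235]
(335, 225) [223 215 192] [ 22  35 223]
(420, 270) [229 234 232] [ 78   5 234]
(570, 200) [227 228 197] [ 31  35 228]
(300, 180) [200 192 172] [ 21  36 200]
```

View pics/crop_top.png

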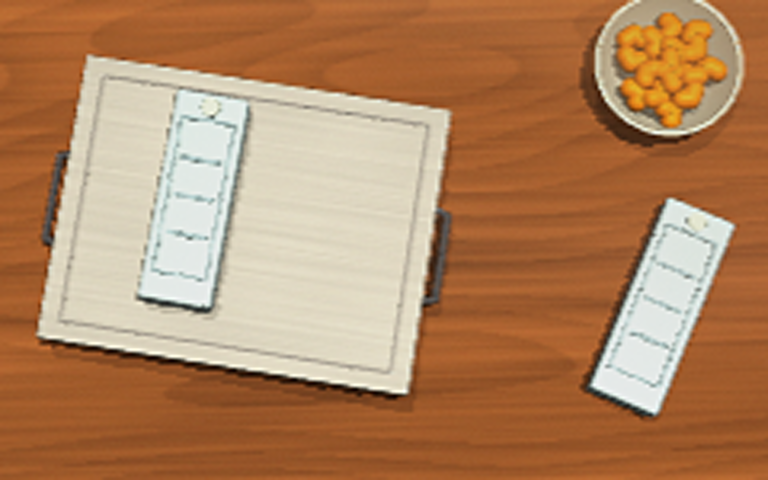

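View pics/crop_scene.png

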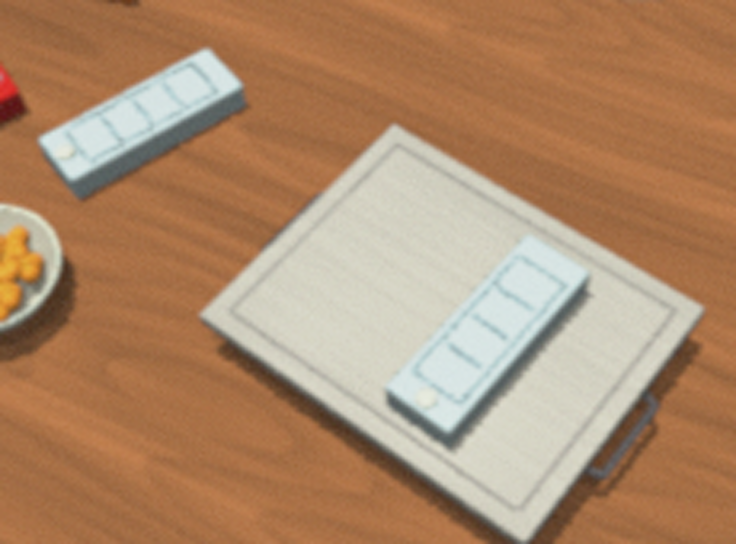

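The crops confirm it: pale blue block with filler plug at about (437,219) in the top image, beside the fruit bowl, ready to measure.

```bash
cat >> h.py <<'E'
def packs(d,zs,o=None,roi=None,bright=190,show=None,thr=12):
    p=cv2.resize(d['pixels'],None,fx=4,fy=4,interpolation=cv2.INTER_CUBIC).astype(int)
    m=((p[:,:,0]-p[:,:,2]<thr)&(p[:,:,1]>bright)).astype(np.uint8)
    m=cv2.morphologyEx(m,cv2.MORPH_CLOSE,np.ones((13,13)))
    m=cv2.morphologyEx(m,cv2.MORPH_OPEN,np.ones((9,9)))
    cs,_=cv2.findContours(m,cv2.RETR_EXTERNAL,cv2.CHAIN_APPROX_NONE)
    for c in cs:
        if cv2.contourArea(c)<8000: continue
        px=(c[:,0]+.5)/4-.5;cen=px.mean(0)
        if roi and not(roi[0]<cen[0]<roi[2] and roi[1]<cen[1]<roi[3]): continue
        for z in zs:
            w=ray(d,px,z,o)[:,:2]
            (cx,cy),(a,b),t=cv2.minAreaRect((w*1000).astype(np.float32))
            yaw=t if a>b else t+90
            print('px',cen.round(),'z',z,'c',round(cx,1),round(cy,1),'size',round(max(a,b),1),round(min(a,b),1),'yaw',round((yaw+90)%180-90,2))
E
python3 - <<'E'
from h import *
for n in['top0','scene0']:
    d=pickle.load(open(n+'.pkl','rb'));print(n)
    packs(d,[0.028,0.076],bright=205 if n[0]=='t' else 170)
# lid
d=pickle.load(open('top0.pkl','rb'))
p=cv2.resize(d['pixels'],None,fx=4,fy=4,interpolation=cv2.INTER_CUBIC).astype(int)
m=(p[:,:,2]>120).astype(np.uint8);m=cv2.morphologyEx(m,cv2.MORPH_CLOSE,np.ones((15,15)))
m=cv2.morphologyEx(m,cv2.MORPH_OPEN,np.ones((25,25)))
cs,_=cv2.findContours(m,cv2.RETR_EXTERNAL,cv2.CHAIN_APPROX_NONE)
for c in cs:
    px=(c[:,0]+.5)/4-.5;cen=px.mean(0)
    if cv2.contourArea(c)<8000: continue
    w=ray(d,px,.048)[:,:2];print('blob',cen.round(),cv2.minAreaRect((w*1000).astype(np.float32)))
# bowl centre
print('bowl',ray(d,[429,170],.04))
E
```

```text
top0
px [427. 244.] z 0.028 c 443.8 -266.1 size 164.9 55.2 yaw -24.84
px [427. 244.] z 0.076 c 437.4 -257.5 size 159.6 53.4 yaw -24.84
px [280. 210.] z 0.028 c 540.7 106.0 size 170.7 58.1 yaw -11.55
px [280. 210.] z 0.076 c 531.2 102.6 size 165.2 56.2 yaw -11.55
scene0
px [337. 473.] z 0.028 c 864.5 272.8 size 114.1 30.0 yaw -63.04
px [337. 473.] z 0.076 c 872.3 274.9 size 107.9 28.4 yaw -63.04
px [216. 473.] z 0.028 c 964.9 73.8 size 118.3 31.4 yaw -63.04
px [216. 473.] z 0.076 c 967.3 86.6 size 111.9 29.7 yaw -63.04
px [611. 450.] z 0.028 c 605.2 717.7 size 113.2 91.8 yaw 2.92
px [611. 450.] z 0.076 c 627.0 695.7 size 107.1 86.8 yaw 2.92
px [163. 403.] z 0.028 c 905.3 -95.9 size 151.5 141.0 yaw 73.99
px [163. 403.] z 0.076 c 910.9 -73.9 size 143.3 133.4 yaw 73.99
px [ 59. 396.] z 0.028 c 990.9 -293.4 size 149.7 134.4 yaw 70.39
px [ 59. 396.] z 0.076 c 991.9 -260.7 size 141.6 127.1 yaw 70.39
px [497. 330.] z 0.028 c 445.9 469.2 size 144.4 140.1 yaw 27.4
px [497. 330.] z 0.076 c 476.4 460.7 size 136.6 132.5 yaw 27.4
px [ 30. 317.] z 0.028 c 893.8 -489.1 size 147.8 134.5 yaw 50.97
px 
[... 2161 characters left out ...]
90625), (154.5213165283203, 154.2893524169922), 88.28244018554688)
blob [505.  73.] ((887.7881469726562, -489.8283996582031), (154.8293914794922, 153.90077209472656), 88.28150939941406)
blob [132.  42.] ((1004.8841552734375, 490.81744384765625), (154.5971221923828, 154.337890625), 0.723029613494873)
blob [428.  40.] ((985.842041015625, -294.1872253417969), (155.5498504638672, 153.90223693847656), 88.24226379394531)
blob [279.  38.] ((1005.0596923828125, 98.75543212890625), (155.121826171875, 153.85369873046875), 88.30455017089844)
blob [585.  36.] ((985.6015014648438, -705.6292724609375), (154.3455352783203, 155.06285095214844), 85.39938354492188)
bowl [[ 0.63581422 -0.27951585  0.04      ]]
```

```bash
cat >> h.py <<'E'
def Rt(yaw):  # jaw (tool z) along world yaw, tool x down
    z=np.array([np.cos(np.radians(yaw)),np.sin(np.radians(yaw)),0]);x=np.array([0,0,-1.])
    return np.c_[x,np.cross(z,x),z]
def plan(o,p,yaw):
    R0=R.from_euler('xyz',o['tool_rot'],degrees=True).as_matrix()
    off=R0.T@(np.array(p)-o['tool_pos'])
    best=min([R.from_matrix(R0.T@Rt(y)).as_rotvec() for y in(yaw,yaw+180)],key=np.linalg.norm)
    print('off',off.round(4),'mm/row',np.linalg.norm(off),'rot',best.round(4),np.degrees(np.linalg.norm(best)).round(1))
def jaw(o):
    R0=R.from_euler('xyz',o['tool_rot'],degrees=True).as_matrix()
    print('t',o['time_s'],'tcp',o['tool_pos'].round(4),'jawyaw',np.degrees(np.arctan2(R0[1,2],R0[0,2])).round(2),'xdir',R0[:,0].round(3),'F',o['force'].round(1),'w',round(o['grip_width'],4),'q',o['qpos'].round(1))
E
python3 - <<'E'
from h import *
from cell import telemetry
o=telemetry.get_obs();jaw(o)
plan(o,[.444,-.266,.12],65.1); plan(o,[.444,-.266,.12],-114.9)
E
```

```text
t 0.15 tcp [ 0.1542 -0.631   0.2297] jawyaw -76.26 xdir [-0.     0.001 -1.   ] F [0.4 0.3 0.1] w 0.0868 q [77.1 18.4 -4.  83.2  1.3 78.5 -3.3]
off [ 0.1101  0.3682 -0.2856] mm/row 0.4787834268867127 rot [ 6.745e-01 -1.400e-03  6.000e-04] 38.6
off [ 0.1101  0.3682 -0.2856] mm/row 0.4787834268867127 rot [ 6.745e-01 -1.400e-03  6.000e-04] 38.6
```

Emit:
{"fn": "drive_tool", "kwargs": {"offset": [[0.011, 0.037, -0.0285], [0.022, 0.074, -0.057], [0.033, 0.1105, -0.0855], [0.044, 0.147, -0.114], [0.055, 0.184, -0.143], [0.066, 0.221, -0.171], [0.077, 0.258, -0.2], [0.088, 0.295, -0.228], [0.099, 0.331, -0.257], [0.11, 0.368, -0.2855]], "angular": [[0.067, 0, 0], [0.135, 0, 0], [0.202, 0, 0], [0.27, 0, 0], [0.337, 0, 0], [0.405, 0, 0], [0.472, 0, 0], [0.54, 0, 0], [0.607, 0, 0], [0.6745, 0, 0]], "fingers": -1}}

```text
time_s: 1.4
tool_pos: [0.4444, -0.2649, 0.1197]
tool_rot: [-132.5, 89.9, 112.5]
force: [0.6, -0.4, -0.3]
grip_width: 0.0869
```

Run:
```python
from h import *
from cell import telemetry,vision
o=telemetry.get_obs();jaw(o)
plan(o,[.444,-.266,.013],-114.9)
d=vision.read_camera("wrist");cv2.imwrite('pics/w1.png',d['pixels'][:,:,::-1]);pickle.dump((d,o),open('w1.pkl','wb'))
packs(d,[.028],o,bright=150)
```

```text
t 1.4 tcp [ 0.4444 -0.2649  0.1197] jawyaw -115.04 xdir [-0.001  0.001 -1.   ] F [ 0.6 -0.4 -0.3] w 0.0869 q [ 46.6   8.4 -20.1 109.    3.2  63.2 -89.8]
off [0.1067 0.0002 0.0013] mm/row 0.10668939700498713 rot [-0.0025 -0.0009  0.001 ] 0.2
px [324. 326.] z 0.028 c 395.1 -243.8 size 56.5 25.3 yaw 65.09
px [323. 193.] z 0.028 c 468.5 -277.2 size 113.5 57.3 yaw -24.82
px [499.  75.] z 0.028 c 492.1 -395.5 size 15.0 14.6 yaw 72.7
px [565.  79.] z 0.028 c 470.9 -436.9 size 73.4 44.3 yaw 63.07
px [179.  13.] z 0.028 c 593.0 -253.0 size 71.1 11.6 yaw 64.98
```

View pics/w1.png

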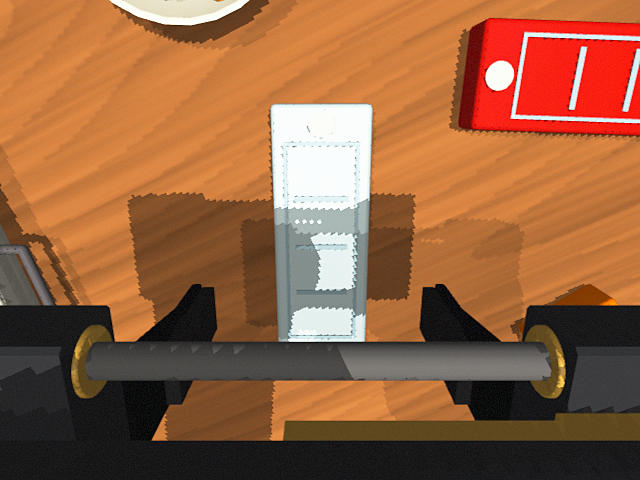

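The wrist view shows the pack, columns 272–372, centred between the fingers (215 and 423) and parallel to them. The red one is off to the right at (560,75). Descending.

Emit:
{"fn": "drive_tool", "kwargs": {"offset": [[0.02, 0, 0.001], [0.045, 0, 0.001], [0.07, 0, 0.001], [0.09, 0, 0.001], [0.1, 0, 0.001], [0.1067, 0, 0.001], [0.1067, 0, 0.001]], "angular": [[0, 0, 0], [0, 0, 0], [0, 0, 0], [0, 0, 0], [0, 0, 0], [0, 0, 0], [0, 0, 0]]}}

```text
time_s: 2.33
tool_pos: [0.4479, -0.2578, 0.0118]
tool_rot: [-162.7, 89.6, 82.6]
force: [0.4, -0.3, 0.5]
grip_width: 0.0874
```

Emit:
{"fn": "drive_tool", "kwargs": {"offset": [[0, 0, 0], [0, 0, 0], [0, 0, 0], [0, 0, 0], [0, 0, 0], [0, 0, 0]], "angular": [[0, 0, 0], [0, 0, 0], [0, 0, 0], [0, 0, 0], [0, 0, 0], [0, 0, 0]], "fingers": 1, "squeeze": 30}}

```text
time_s: 3.08
tool_pos: [0.4479, -0.259, 0.0123]
tool_rot: [-169.1, 89.7, 76.2]
force: [-2.7, -4.6, 6.2]
grip_width: 0.0577
```

Emit:
{"fn": "drive_tool", "kwargs": {"offset": [[-0.02, 0, 0], [-0.05, 0, 0], [-0.08, 0, 0], [-0.1, 0, 0], [-0.11, 0, 0], [-0.11, 0, 0], [-0.11, 0, 0]], "angular": [[0, 0, 0], [0, 0, 0], [0, 0, 0], [0, 0, 0], [0, 0, 0], [0, 0, 0], [0, 0, 0]]}}

```text
time_s: 3.95
tool_pos: [0.4471, -0.2588, 0.121]
tool_rot: [-150.0, 89.6, 95.3]
force: [0.3, -1.2, -2.6]
grip_width: 0.0578
```

Run:
```python
from h import *
from cell import telemetry,vision
o=telemetry.get_obs();jaw(o)
plan(o,[.511,.0045,.12],-101.6)
d=vision.read_camera("wrist");cv2.imwrite('pics/w2.png',d['pixels'][:,:,::-1]);pickle.dump((d,o),open('w2.pkl','wb'))
```

```text
t 3.95 tcp [ 0.4471 -0.2588  0.121 ] jawyaw -114.71 xdir [-0.001  0.006 -1.   ] F [ 0.3 -1.2 -2.6] w 0.0578 q [ 46.5   8.3 -20.5 108.9   2.9  63.5 -89.9]
off [ 0.0027 -0.052  -0.2659] mm/row 0.270964984049874 rot [-0.2288 -0.0059  0.0026] 13.1
```

View pics/w2.png

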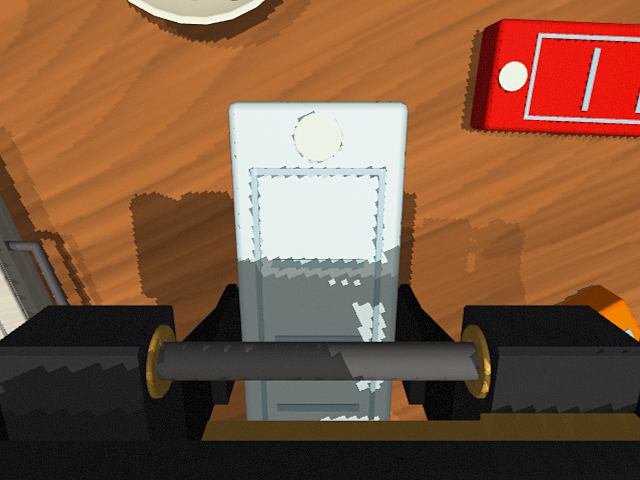

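The pack is held square between the pads (columns 230–407, far end at row 103). I'll measure where it sits along its length from that far edge.

Run:
```python
from h import *
d,o=pickle.load(open('w2.pkl','rb'))
p=ray(d,[[231,103],[407,103],[319,103],[237,260],[400,260]],o['tool_pos'][2]+.0157,o)
R0=R.from_euler('xyz',o['tool_rot'],degrees=True).as_matrix()
print(((p-o['tool_pos'])@R0).round(4), np.linalg.norm(p[0]-p[1]))
for a,b in((0,3),(1,4)):v=p[a]-p[b];print(np.degrees(np.arctan2(v[1],v[0])))
from cell import telemetry,vision
o=telemetry.get_obs();jaw(o)
```

```text
[[-0.0158  0.0824 -0.0281]
 [-0.0161  0.0825  0.0273]
 [-0.016   0.0824 -0.0004]
 [-0.0156  0.0298 -0.0292]
 [-0.016   0.03    0.0282]] 0.055426155055675615
-25.844704076886533
-23.770859676532982
t 4.0 tcp [ 0.4471 -0.2589  0.121 ] jawyaw -114.71 xdir [-0.001  0.006 -1.   ] F [-0.1  0.2 -2.6] w 0.0578 q [ 46.5   8.3 -20.5 108.9   2.9  63.5 -89.9]
```

Emit:
{"fn": "drive_tool", "kwargs": {"offset": [[0.0, -0.006, -0.033], [0.001, -0.013, -0.067], [0.001, -0.02, -0.1], [0.001, -0.026, -0.133], [0.002, -0.033, -0.167], [0.002, -0.039, -0.2], [0.0025, -0.046, -0.235], [0.0027, -0.052, -0.266], [0.0027, -0.052, -0.266], [0.0027, -0.052, -0.266]], "angular": [[-0.03, 0, 0], [-0.06, 0, 0], [-0.09, 0, 0], [-0.115, 0, 0], [-0.145, -0.003, 0.001], [-0.17, -0.004, 0.002], [-0.2, -0.005, 0.002], [-0.229, -0.006, 0.003], [-0.229, -0.006, 0.003], [-0.229, -0.006, 0.003]]}}

```text
time_s: 5.25
tool_pos: [0.5107, 0.0053, 0.1199]
tool_rot: [8.1, 90.0, -93.4]
force: [0.2, 0.1, -2.0]
grip_width: 0.0577
```

Run:
```python
from h import *
from cell import telemetry,vision
d=vision.read_camera("wrist");o=telemetry.get_obs();jaw(o)
plan(o,[.511,.0045,.0615],-101.6)
cv2.imwrite('pics/w3.png',d['pixels'][:,:,::-1]);pickle.dump((d,o),open('w3.pkl','wb'))
```

```text
t 5.3 tcp [0.5108 0.0045 0.1199] jawyaw -101.58 xdir [ 0.    -0.001 -1.   ] F [-0.6  0.6 -3.6] w 0.0573 q [  28.5    8.8  -34.3  109.5    5.6   63.3 -109.6]
off [ 0.0584  0.0002 -0.0001] mm/row 0.058380843403535686 rot [ 0.0004  0.0009 -0.0002] 0.1
```

View pics/w3.png

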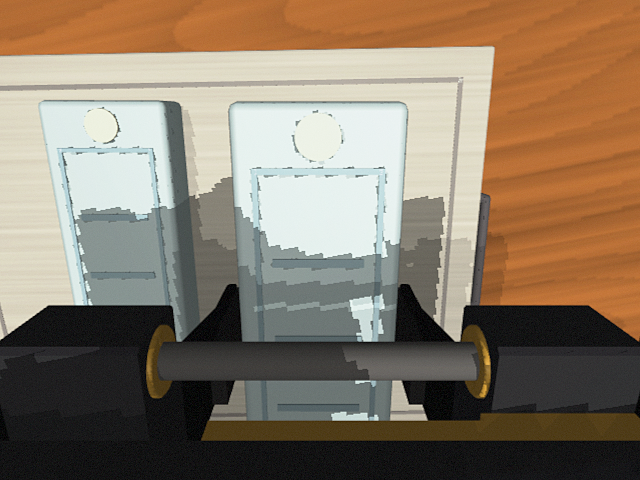

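The view shows the first pack on the left, far end at row 101 (columns 40–165), and the held pack over clear lid.

Run:
```python
from h import *
d,o=pickle.load(open('w3.pkl','rb'))
R0=R.from_euler('xyz',o['tool_rot'],degrees=True).as_matrix()
h=ray(d,[[231,103],[407,103]],o['tool_pos'][2]+.0157,o)
f=ray(d,[[41,101],[165,102],[182,300],[83,300]],.076,o)
for p in(h,f):print(((p-o['tool_pos'])@R0).round(4).tolist())
v=f[0]-f[3];print(np.degrees(np.arctan2(v[1],v[0])))
```

```text
[[-0.0157, 0.0826, -0.0281], [-0.0157, 0.0826, 0.0274]]
[[0.0438, 0.0843, -0.1254], [0.0438, 0.0839, -0.0696], [0.0438, -0.0136, -0.071], [0.0438, -0.0137, -0.1223]]
-9.774154419951822
```

Emit:
{"fn": "drive_tool", "kwargs": {"offset": [[0.015, 0.001, 0], [0.035, 0.001, 0], [0.048, 0.001, 0], [0.054, 0.001, 0], [0.057, 0.001, 0], [0.0585, 0.001, 0], [0.0595, 0.001, 0], [0.06, 0.001, 0], [0.06, 0.001, 0]], "angular": [[0, 0, 0], [0, 0, 0], [0, 0, 0], [0, 0, 0], [0, 0, 0], [0, 0, 0], [0, 0, 0], [0, 0, 0], [0, 0, 0]]}}

```text
time_s: 6.42
tool_pos: [0.5121, 0.0042, 0.0605]
tool_rot: [44.3, 89.9, -57.3]
force: [-1.1, -0.1, 2.4]
grip_width: 0.0578
```

Emit:
{"fn": "drive_tool", "kwargs": {"offset": [[0, 0, 0], [0, 0, 0], [0, 0, 0], [0, 0, 0], [0, 0, 0]], "angular": [[0, 0, 0], [0, 0, 0], [0, 0, 0], [0, 0, 0], [0, 0, 0]], "fingers": -0.8}}

```text
time_s: 7.05
tool_pos: [0.5121, 0.0042, 0.0605]
tool_rot: [44.8, 89.9, -56.7]
force: [0.5, -0.6, 0.9]
grip_width: 0.0781
```

Emit:
{"fn": "drive_tool", "kwargs": {"offset": [[-0.01, 0, 0], [-0.03, 0, 0], [-0.06, 0, 0], [-0.09, 0, 0], [-0.12, 0, 0], [-0.14, 0, 0], [-0.14, 0, 0], [-0.14, 0, 0]], "angular": [[0, 0, 0], [0, 0, 0], [0, 0, 0], [0, 0, 0], [0, 0, 0], [0, 0, 0], [0, 0, 0], [0, 0, 0]]}}

```text
time_s: 8.05
tool_pos: [0.5115, 0.0043, 0.1998]
tool_rot: [1.8, 89.9, -99.8]
force: [0.4, 1.3, -0.1]
grip_width: 0.0782
```

Run:
```python
from h import *
from cell import telemetry,vision
d=vision.read_camera("wrist");o=telemetry.get_obs();jaw(o)
cv2.imwrite('pics/w4.png',d['pixels'][:,:,::-1]);pickle.dump((d,o),open('w4.pkl','wb'))
t=vision.read_camera("top");pickle.dump(t,open('top4.pkl','wb'));s=vision.read_camera("scene");pickle.dump(s,open('scene4.pkl','wb'))
a=cv2.resize(t['pixels'][150:300,220:460],None,fx=3.2,fy=3.2,interpolation=cv2.INTER_CUBIC)
cv2.imwrite('pics/t4.png',a[:,:,::-1])
packs(s,[.076],bright=170,roi=(200,180,420,360))
packs(t,[.076],bright=205,roi=(220,150,380,280))
```

```text
t 8.1 tcp [0.5113 0.0043 0.1995] jawyaw -101.58 xdir [-0.001 -0.001 -1.   ] F [ 0.2  0.4 -0.5] w 0.0783 q [  29.7    4.5  -34.5  103.9    2.7   72.5 -107.1]
px [316. 300.] z 0.076 c 590.4 87.5 size 59.8 57.3 yaw 79.09
px [283. 276.] z 0.076 c 568.8 -9.2 size 61.8 59.5 yaw -11.02
```

View pics/w4.png

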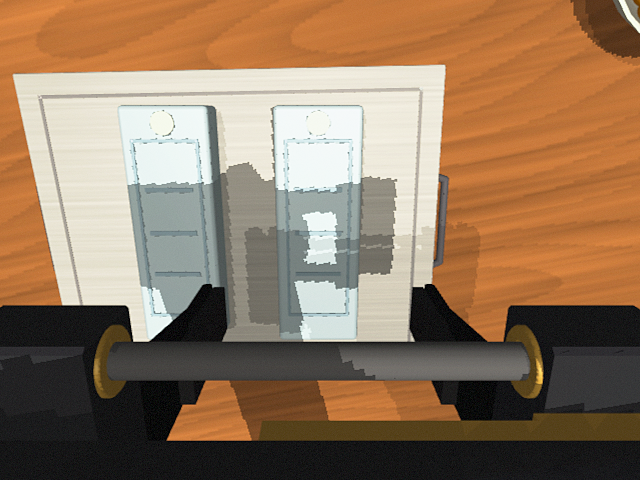

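View pics/t4.png

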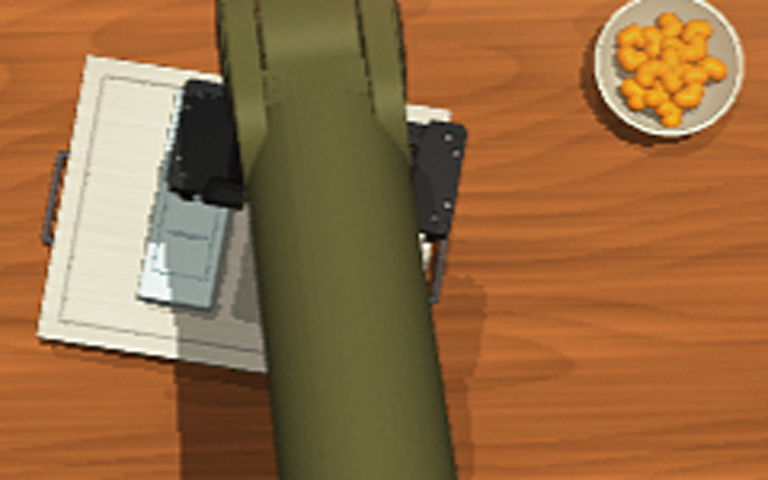

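Run:
```python
from h import *
from cell import telemetry
d,o=pickle.load(open('w4.pkl','rb'))
R0=R.from_euler('xyz',o['tool_rot'],degrees=True).as_matrix()
g=cv2.resize(d['pixels'],None,fx=2.2,fy=2.2,interpolation=cv2.INTER_CUBIC)[200:800,200:900]
cv2.imwrite('pics/w4c.png',g[:,:,::-1])
o=telemetry.get_obs()
plan(o,[.500,-.0536,.14],-11.6);plan(o,[.500,-.0536,.062],-11.6)
```

```text
off [0.0594 0.0006 0.059 ] mm/row 0.08371236510533298 rot [-1.5704e+00 -1.0000e-04  1.7000e-03] 90.0
off [0.1374 0.0007 0.0589] mm/row 0.14950645534889195 rot [-1.5704e+00 -1.0000e-04  1.7000e-03] 90.0
```

View pics/w4c.png

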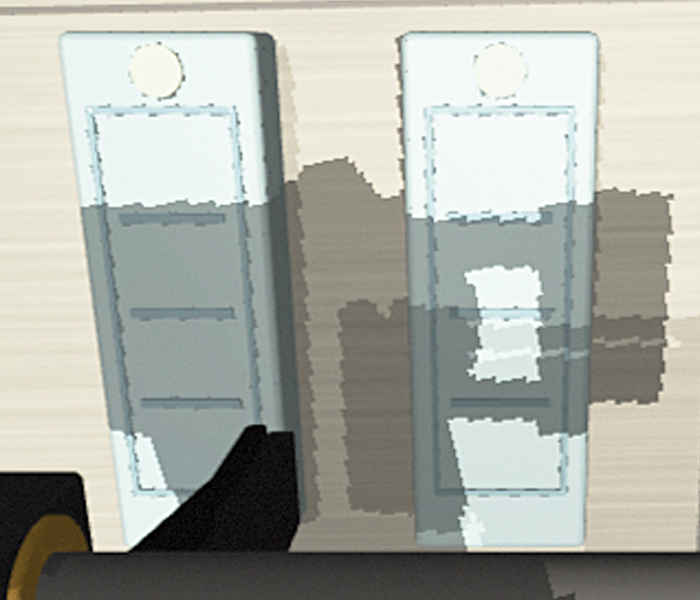

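Run:
```python
from h import *
d,o=pickle.load(open('w4.pkl','rb'))
R0=R.from_euler('xyz',o['tool_rot'],degrees=True).as_matrix()
px=(np.array([[62,34],[254,34],[87,110],[136,490],[238,108],[263,470],[403,34],[597,34],[428,110],[436,488],[575,110],[567,488],[415,545],[583,545]])+200)/2.2
p=ray(d,px,.076,o);q=(p-o['tool_pos'])@R0
for a in q:print(a.round(4))
for a,b in((2,3),(4,5),(8,9),(10,11)):print(np.degrees(np.arctan2(q[a,2]-q[b,2],q[a,1]-q[b,1])).round(2))
```

```text
[ 0.1232  0.0826 -0.1265]
[ 0.1233  0.0827 -0.0713]
[ 0.1233  0.0613 -0.1221]
[ 0.1234 -0.0622 -0.1217]
[ 0.1233  0.062  -0.0776]
[ 0.1234 -0.0548 -0.0789]
[ 0.1234  0.0827 -0.0286]
[0.1234 0.0828 0.0271]
[ 0.1234  0.0614 -0.0218]
[ 0.1235 -0.0613 -0.0218]
[0.1234 0.0615 0.0214]
[ 0.1235 -0.0613  0.0217]
[ 0.1235 -0.0827 -0.0294]
[ 0.1236 -0.0826  0.0276]
-0.17
0.62
-0.0
-0.18
```

The two packs are parallel within about 0.5°, level within 1 mm and 98 mm apart. Next I turn the jaws parallel to the long sides, behind the outer side, to push with both fingertips spread.

Emit:
{"fn": "drive_tool", "kwargs": {"offset": [[0, 0, 0.01], [0, 0, 0.02], [0, 0, 0.03], [0, 0, 0.04], [0.01, 0, 0.05], [0.02, 0, 0.059], [0.03, 0, 0.059], [0.04, 0.0005, 0.059], [0.05, 0.0005, 0.059], [0.059, 0.0005, 0.059]], "angular": [[-0.157, 0, 0], [-0.314, 0, 0], [-0.471, 0, 0], [-0.628, 0, 0], [-0.785, 0, 0], [-0.942, 0, 0], [-1.099, 0, 0], [-1.256, 0, 0], [-1.413, 0, 0], [-1.57, 0, 0]], "fingers": -1}}

```text
time_s: 9.45
tool_pos: [0.4993, -0.0535, 0.1393]
tool_rot: [-163.4, 89.8, -174.7]
force: [-0.6, -0.9, 0.0]
grip_width: 0.0873
```

Emit:
{"fn": "drive_tool", "kwargs": {"offset": [[0, 0, 0], [0, 0, 0]], "angular": [[0, 0, 0], [0, 0, 0]]}}

```text
time_s: 9.7
tool_pos: [0.4992, -0.0535, 0.1391]
tool_rot: [-169.1, 89.8, 179.5]
force: [-0.1, 0.9, 0.6]
grip_width: 0.0871
```

Run:
```python
from h import *
from cell import telemetry,vision
d=vision.read_camera("wrist");o=telemetry.get_obs();jaw(o)
cv2.imwrite('pics/w5.png',d['pixels'][:,:,::-1])
plan(o,[.500,-.0536,.062],-11.6)
```

```text
t 9.75 tcp [ 0.4994 -0.0535  0.1394] jawyaw -11.44 xdir [-0.003 -0.    -1.   ] F [-0.   1.2  0.3] w 0.087 q [ 36.7   6.6 -35.4 109.2   4.2  65.6 -11.7]
off [0.0774 0.0001 0.0008] mm/row 0.07737786367883268 rot [ 0.0028 -0.0026  0.0007] 0.2
```

View pics/w5.png

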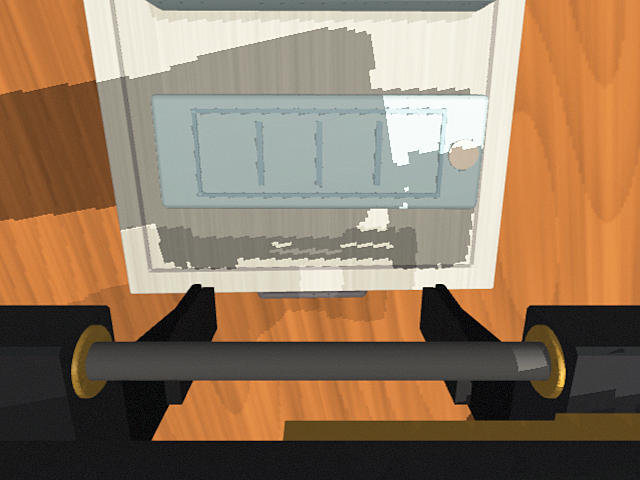

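The tool is square to the pack, with the pack ahead (rows 95–208) and centred on the fingers. Descending behind it.

Emit:
{"fn": "drive_tool", "kwargs": {"offset": [[0.02, 0, 0.001], [0.045, 0, 0.001], [0.065, 0, 0.001], [0.0745, 0, 0.001], [0.077, 0, 0.001], [0.077, 0, 0.001]], "angular": [[0.003, -0.0026, 0], [0.003, -0.0026, 0], [0.003, -0.0026, 0], [0.003, -0.0026, 0], [0.003, -0.0026, 0], [0.003, -0.0026, 0]]}}

```text
time_s: 10.5
tool_pos: [0.5007, -0.0537, 0.063]
tool_rot: [-35.5, 89.9, -47.1]
force: [0.7, 0.1, 0.3]
grip_width: 0.0867
```

Run:
```python
from h import *
from cell import telemetry,vision
d=vision.read_camera("wrist");o=telemetry.get_obs();jaw(o)
cv2.imwrite('pics/w6.png',d['pixels'][:,:,::-1])
u=np.array([.201,.98])
print('along push of tcp from pack2 centre',(o['tool_pos'][:2]-[.5121,.0042])@u)
plan(o,[.500+.201*.052,-.0536+.98*.052,.062],-11.6)
```

```text
t 10.55 tcp [ 0.5009 -0.0538  0.0632] jawyaw -11.63 xdir [ 0.001 -0.001 -1.   ] F [ 0.2 -0.2 -0.9] w 0.0866 q [ 35.2  12.3 -34.9 113.4   8.4  56.7 -15.4]
along push of tcp from pack2 centre -0.05905950216062037
off [ 0.0011  0.052  -0.0009] mm/row 0.05202433278307163 rot [-0.0004  0.0014  0.0007] 0.1
```

View pics/w6.png

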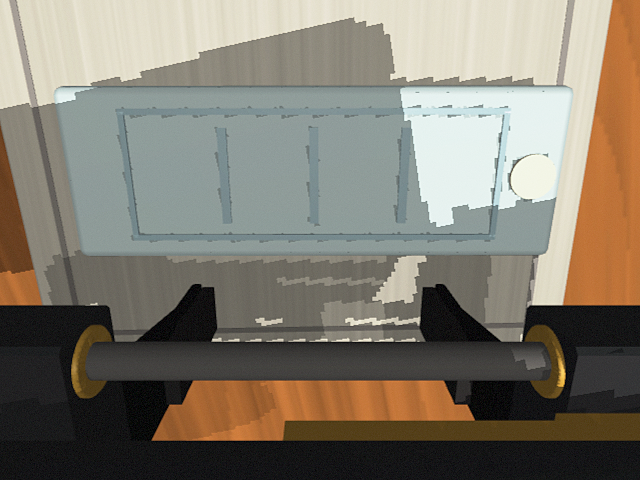

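The fingers stand just behind the near side of the pack (row 255), clear of it. Sliding forward slowly.

Emit:
{"fn": "drive_tool", "kwargs": {"offset": [[0.001, 0.006, 0], [0.001, 0.012, 0], [0.001, 0.017, 0], [0.001, 0.022, 0], [0.001, 0.027, 0], [0.001, 0.032, 0], [0.001, 0.037, 0], [0.001, 0.042, 0], [0.001, 0.046, -0.0005], [0.001, 0.05, -0.0005]], "angular": [[0, 0, 0], [0, 0, 0], [0, 0, 0], [0, 0, 0], [0, 0, 0], [0, 0, 0], [0, 0, 0], [0, 0, 0], [0, 0, 0], [0, 0, 0]]}}

```text
time_s: 11.8
tool_pos: [0.5105, -0.0045, 0.0621]
tool_rot: [-28.6, 89.9, -40.2]
force: [-0.7, -2.7, 2.6]
grip_width: 0.0874
```

Run:
```python
from h import *
from cell import telemetry,vision
d=vision.read_camera("wrist");o=telemetry.get_obs();jaw(o)
pickle.dump((d,o),open('w7.pkl','wb'))
cv2.imwrite('pics/w7.png',d['pixels'][:,:,::-1])
```

```text
t 11.85 tcp [ 0.5106 -0.0036  0.0621] jawyaw -11.59 xdir [ 0.001 -0.    -1.   ] F [ 1.  -1.6  1.8] w 0.0869 q [ 30.8  13.5 -36.6 112.5   9.6  56.8 -21.9]
```

View pics/w7.png

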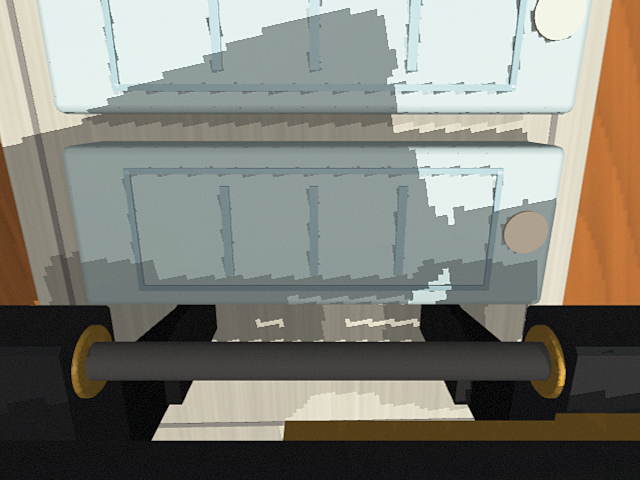

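The near side of the first pack is at row 112 and the far side of the pushed pack at row 147, parallel. I'll measure the remaining gap.

Run:
```python
from h import *
d,o=pickle.load(open('w7.pkl','rb'))
R0=R.from_euler('xyz',o['tool_rot'],degrees=True).as_matrix()
for px in([100,110],[540,110],[100,147],[530,147],[102,301],[520,301],[120,88],[516,88],[130,170],[502,170],[140,285],[490,285]):
    print(px,((ray(d,px,.076,o)-o['tool_pos'])@R0).round(4)[0])
```

```text
[100, 110] [-0.014   0.0808 -0.0697]
[540, 110] [-0.0138  0.0809  0.0716]
[100, 147] [-0.014   0.0692 -0.0714]
[530, 147] [-0.0138  0.0693  0.0701]
[102, 301] [-0.014   0.0138 -0.0789]
[520, 301] [-0.0138  0.0138  0.0746]
[120, 88] [-0.014   0.0875 -0.0623]
[516, 88] [-0.0138  0.0876  0.063 ]
[130, 170] [-0.014   0.0617 -0.0625]
[502, 170] [-0.0138  0.0617  0.0619]
[140, 285] [-0.014   0.0201 -0.0642]
[490, 285] [-0.0138  0.0202  0.0628]
```

Emit:
{"fn": "drive_tool", "kwargs": {"offset": [[0, 0.003, 0], [0, 0.006, 0], [0, 0.0085, 0], [0, 0.0105, 0], [0, 0.012, 0], [0, 0.013, 0], [0, 0.014, 0], [0, 0.015, 0], [0, 0.015, 0], [0, 0.015, 0]], "angular": [[0, 0, 0], [0, 0, 0], [0, 0, 0], [0, 0, 0], [0, 0, 0], [0, 0, 0], [0, 0, 0], [0, 0, 0], [0, 0, 0], [0, 0, 0]]}}

```text
time_s: 13.1
tool_pos: [0.5134, 0.0101, 0.062]
tool_rot: [-48.1, 89.9, -59.7]
force: [-0.8, -5.0, 2.0]
grip_width: 0.0872
```

Run:
```python
from h import *
from cell import telemetry,vision
d=vision.read_camera("wrist");o=telemetry.get_obs();jaw(o)
pickle.dump((d,o),open('w8.pkl','wb'))
cv2.imwrite('pics/w8.png',d['pixels'][:,:,::-1])
```

```text
t 13.15 tcp [0.5134 0.0102 0.062 ] jawyaw -11.63 xdir [ 0.001 -0.001 -1.   ] F [-1.1 -5.1  2.3] w 0.0866 q [ 29.4  14.  -36.9 112.1  10.1  57.  -23.8]
```

View pics/w8.png

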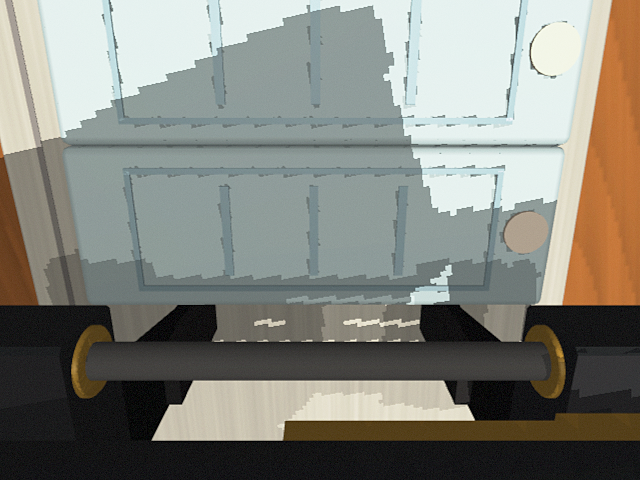

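The packs now touch along the whole length (seam at row 145, no lid showing) and the force is about 5 N. Backing off, then lifting clear.

Emit:
{"fn": "drive_tool", "kwargs": {"offset": [[0, -0.004, 0], [0, -0.014, 0], [0, -0.025, 0], [-0.01, -0.03, 0], [-0.04, -0.03, 0], [-0.08, -0.04, 0], [-0.1, -0.08, 0], [-0.12, -0.12, 0], [-0.13, -0.165, 0], [-0.13, -0.21, 0]], "angular": [[0, 0, 0], [0, 0, 0], [0, 0, 0], [0, 0, 0], [0, 0, 0], [0, 0, 0], [0, 0, 0], [0, 0, 0], [0, 0, 0], [0, 0, 0]]}}

```text
time_s: 14.4
tool_pos: [0.4714, -0.1969, 0.1944]
tool_rot: [-23.6, 89.7, -35.2]
force: [0.6, -0.5, 0.0]
grip_width: 0.0866
```

Emit:
{"fn": "drive_tool", "kwargs": {"offset": [[0, -0.04, 0], [0, -0.08, 0], [0, -0.12, 0], [0, -0.14, 0], [0, -0.14, 0], [0, -0.14, 0]], "angular": [[0, 0, 0], [0, 0, 0], [0, 0, 0], [0, 0, 0], [0, 0, 0], [0, 0, 0]]}}

```text
time_s: 15.15
tool_pos: [0.4442, -0.332, 0.1949]
tool_rot: [-9.6, 89.7, -21.1]
force: [0.2, 0.5, -0.3]
grip_width: 0.0871
```

Run:
```python
from h import *
from cell import telemetry,vision
o=telemetry.get_obs();jaw(o)
t=vision.read_camera("top");s=vision.read_camera("scene")
a=cv2.resize(t['pixels'][150:300,220:460],None,fx=3.2,fy=3.2,interpolation=cv2.INTER_CUBIC)
cv2.imwrite('pics/t9.png',a[:,:,::-1])
b=cv2.resize(s['pixels'][180:350,180:410],None,fx=3.2,fy=3.2,interpolation=cv2.INTER_CUBIC)
cv2.imwrite('pics/s9.png',b[:,:,::-1])
packs(t,[.076],bright=205,roi=(220,150,380,280));packs(s,[.076],bright=170,roi=(200,180,420,360))
```

```text
t 15.15 tcp [ 0.4442 -0.332   0.1949] jawyaw -11.47 xdir [ 0.005 -0.002 -1.   ] F [ 0.2  0.5 -0.3] w 0.0871 q [ 53.8   9.  -21.7  99.3   3.4  72.1  19.8]
px [289. 213.] z 0.076 c 526.4 78.8 size 166.5 115.4 yaw -11.68
px [324. 277.] z 0.076 c 526.4 77.7 size 179.2 122.2 yaw -12.76
```

View pics/t9.png

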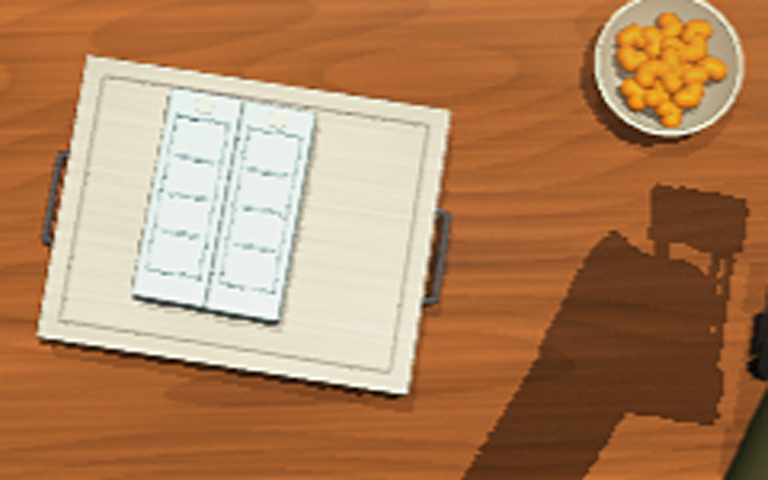

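View pics/s9.png

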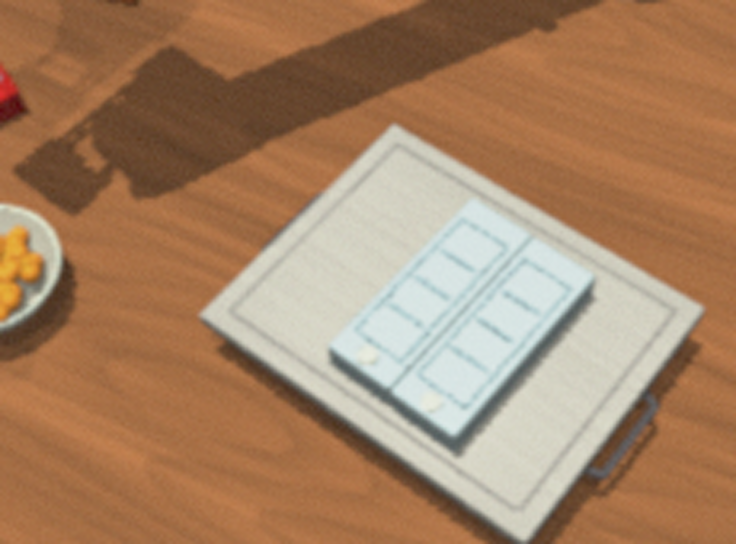

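Both views show the packs as one slab: 166.5 x 115.4 mm measured against 168 x 116 nominal. The seam is closed, the ends are level, it lies wholly on the lid, and the bowl hasn't moved. The first pack moved about 5 mm. Handing in.

```bash
python3 -c "
from cell import sign_off
print(sign_off())"
```

```text
the job is handed in; nothing more can be done
None
```

The second cold pack now lies against the first on the lid as one slab, and the job is handed in; no verdict was reported. I picked the pale blue pack from the table and laid it flat on the roomier side, about 98 mm centre to centre from the first. I then pushed its outer long side with the open fingers until the two met.

**Last checks:**
- **Fit:** the slab measures about 166.5 x 115.4 mm, against 168 x 116 mm nominal. The seam is closed in the wrist, top and scene pictures. Against the single-pack measurement, the gap is at most about 1 mm (limit 2.5 mm) and the ends are level within about 1 mm (limit 7 mm).
- **Angle:** before the slide the packs were parallel within about 0.6° (limit 1.4°). I did not measure the angle between them separately afterwards.
- **First pack:** it moved about 5 mm (limit 30 mm).
- **Crockery and robot:** the fruit bowl looks unmoved in the last pictures. I did not re-check the dessert plate, but the arm never went near it. The robot is clear of everything, and about 15 s had passed on the robot's clock.

**Disagreements:**
- The scene camera read the slab slightly large (179 x 122 mm) and turned 1° from the top view. That is because its outline takes in the side faces.
- At the grasp the tool came down about 8 mm to one side of where I aimed. This probably nudged the pack sideways, but it was gripped squarely.

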